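# Index the vial carousel and start the reader

## Robot

A 6-joint arm with a two-finger parallel gripper is mounted at the origin on the work surface. World frame = base frame: x ahead of the robot, y to its left, z up, the work surface at z = 0. Lengths are in m, angles in degrees, forces in N, time in s.
With the tool pointing down it reaches from about 0.375 to 0.9 m from the base axis. Payload 3.1 kg.
Tool frame: the origin (TCP) lies on the centre line of the jaws, within the pads' length; the fingertips stand 8 mm ahead of it and the grasp point (between the pads) lies 11 mm behind it; y points along the fingers, x is the direction in which the jaws open and shut, and the axes are right-handed (so a half turn about y gives the same grasp; the last joint's range is limited). The gripper opens to 87 mm and grips with 3 to 60 N. Pads are 19 mm wide; open, the fingers measure 117 mm over their backs; the gripper's body (75 mm by 190 mm) begins 51 mm behind the grasp point.
Start: joints at [54.173, 30.224, 82.088, -0, 67.689, -10.227], TCP at [0.27, 0.564, 0.231] pointing down, gripper open.
Joint ranges: [-176.69, 176.69], [-43.24, 126.21], [12.49, 139.97], [-82, 262], [0, 151.66], [-163.58, 163.58]. Speed limits (degrees/s): [159.86, 159.86, 180, 180, 180, 180].

## Interface

Orientations are given as a 3x3 rotation matrix whose columns are the frame's x, y, z axes.
In Python, from rig import read_state, imaging, job, spotter gives the robot as it stands.
- The arm moves only by the tool apply_moves, never from a script. Its argument "steps" is a list of rows, each an object of numbers: "x", "y", "z": the shift along the world's x, y, z in mm; "spin": the turn about the world's z in rad. In form: [{"x": .., "y": .., "z": .., "spin": ..}, ...]. A call has 1 to 12 rows; each row shifts and turns the pose as measured when the row begins; what a row does not reach is not made up. A row lasts 1/10 s, in which the tool goes at most 50 mm and 8.59 degrees, less where a joint would pass 70% of its speed; a pose out of reach is approached as far as the arm can. A call is refused whole if a number of a shift passes 50 or a number of a turn 0.15, either way. A call with a gripper value outside its range is refused whole. "grip" is the finger opening in mm, from 0 to 87, set as the call begins (left out, the last holds). The fingers move at their own pace and stop on an object; the grip force is fixed at half the most. Time passes only in rows, so rows that do not move let the fingers close. It gives the time, the measured TCP pose, the force and the opening at its end, in the units of the state.
- read_state(): the state, without advancing time (a new reading comes with each control period).
- imaging.capture(name): name is "scene" or "top" or "wrist"; returns the picture (420x560x3 uint8, red, green, blue); there is no depth.
- imaging.camera_params(name): a dict with "fov_y" (degrees; the focal length in pixels is half the picture's height over the tangent of half this angle, whatever the lens; pixels are square), "cx", "cy" (the principal point, pixels), "R" (3x3) and "t" (3): a world point X has camera coordinates R X + t. Camera axes: x right, y down, z forward; pixel columns grow to the right and rows downward; lengths in m; the calibration is good to about 2 mm. A picture is of the moment at which its call begins: read the wrist's pose just before it. camera_params takes no time and is no camera call; for the wrist camera it gives the pose at the moment of the call.
- job.hand_in(): hands the job in, once; it reports no verdict.
Trained networks look in the newest picture that a camera, given by its name, has taken for a name from the list of things; names that differ only in an ending like _2 or _b are one class to them, and where a whole thing is asked for, a point or a joint stands for the part that bears it (a point fixed in the world has none). Each returns a list of dicts, best first, with "score" (0 to 1); they miss things now and then, are a little off and sometimes report something else, mostly with a low value. They report only what shows in the picture. A call takes as long as a camera call.
- spotter.cut_out(name, camera): "mask" (420x560 bool, what is visible of it) and "rect" ([left, top, width, height] in pixels, round what is visible of it).
The state is a dict: "time_s": time; "joint_positions": joint angles; "qvel": joint speeds; "tau": joint torques, N m; "position": TCP position; "tcp_rot": TCP orientation; "force": force on the tool from outside, world axes, zero at the start; "moment": the same for the moment, N m; "opening": opening from 0.0 (shut) to 1.0 (fully open).
Only numpy, scipy, OpenCV 4.12 (cv2) and the standard library are available. Lean on these libraries where they do the work, as an engineer would, in place of code of your own. Each camera call takes 0.05 s, during which the arm holds its last target.

## Task

Push the carousel round by its spokes until the vial with the orange cap stands squarely in front of the reader's window, over the yellow line, then press the red start button all the way down and move clear. Do not touch the vials, which stay seated in their cups, do not pick anything up, do not press start before the vial is in place, and leave the other things on the bench alone.

Things in the scene. Friction and masses are not known exactly. Their poses are not given: they have to be found in the camera images.
- carousel: turntable with a 54 mm hub (top 92 mm above the bench) and four bare steel spokes at 90 degrees, along its own +-x and +-y axes: flat bars 8 mm thick, from 64 to 84 mm above the bench, bare from 27 to 103 mm from the axis. At each end a black cup, 35 mm across, centre 120 mm from the axis, 62 to 88 mm above the bench. Origin on the upright axis at the hub's underside
- axis (a point): point on the carousel's upright axis, 72 mm above the bench. The carousel turns either way without stops, with light friction (about 0.1 N m, under 2 N at mid spoke), and stays where it is left
- reading_spot (a point): the reading position, over the yellow line on the deck: where the centre of a vial's underside is when its cup stands squarely before the reader's window; 120 mm from the axis, 66 mm above the bench. Own x axis points from the axis to the reader head
- reader: fixed reader: round white deck 296 mm across, top 36 mm above the bench (28 mm free under the spokes), and beyond its rim along own +x a grey head 50 x 80 mm, top 109 mm above the bench, face 150 mm from the axis, with a yellow line along its top. Origin on the axis at bench height
- start (a joint): red push button, 36 mm across, in a separate grey housing on the bench, left or right of the reader; 0 when up, 0.006 m when fully down; it springs back and takes 5 N to push fully down; it counts as pressed from 0.004 m
- start_top (a point): centre of the top of the red start button; it is pressed straight down
- vial_orange: loose amber vial with an orange cap, 24 mm across, 48 mm tall, standing loosely in one of the carousel's cups (1.5 mm play), its top 114 mm above the bench; origin under its centre. Any of the four vials may be in any cup
- vial_blue: loose amber vial with a blue cap, 24 mm across, 48 mm tall, standing loosely in one of the carousel's cups (1.5 mm play), its top 114 mm above the bench; origin under its centre. Any of the four vials may be in any cup
- vial_white: loose amber vial with a white cap, 24 mm across, 48 mm tall, standing loosely in one of the carousel's cups (1.5 mm play), its top 114 mm above the bench; origin under its centre. Any of the four vials may be in any cup
- vial_green: loose amber vial with a green cap, 24 mm across, 48 mm tall, standing loosely in one of the carousel's cups (1.5 mm play), its top 114 mm above the bench; origin under its centre. Any of the four vials may be in any cup
- tip_box: loose clear box of pipette tips with a blue insert, 110 x 75 x 54 mm; bystander, origin under its centre
- beaker: loose glass beaker, 68 mm across, 85 mm tall; bystander, origin under its centre
- amber_bottle: loose amber reagent bottle, 64 mm across, 125 mm tall; bystander, origin under its centre
- jar: loose small pale jar with a black lid, 40 mm across, 60 mm tall, standing close to the reader; bystander, origin under its centre
- tube_block: loose orange block with rows of dark holes, 100 x 55 x 28 mm; bystander, origin under its centre
- pipette: loose black and white pipette lying on the bench, 265 mm long, 26 mm wide; bystander, origin under its middle
- yellow_tray: loose open yellow tray, 200 x 140 x 55 mm; bystander, origin under its centre

How it is judged (in metres and radians):
On the way, in this order (a step that is already met when the one before it is completed fails the run):
1. the orange-capped vial is brought in front of the reader's window by turning the carousel (horizontal distance between vial_orange and reading_spot below 0.01 m and height (world z) of vial_orange between 0.06 and 0.072 m and height (world z) of vial_blue between 0.06 and 0.072 m and height (world z) of vial_white between 0.06 and 0.072 m and height (world z) of vial_green between 0.06 and 0.072 m and linear speed of vial_orange below 0.01 m/s), for 0.2 s.
2. the start button is pressed down with the orange-capped vial in place (horizontal distance between vial_orange and reading_spot below 0.01 m and value of joint start above 0.004 m), for 0.02 s.
At the end, for the whole second after the job is handed in: the orange-capped vial stands still within 10 mm (horizontally) of the reading spot, all four vials are still seated in their cups (undersides 60 to 72 mm above the bench), and the start button has been pressed at least 4 mm and let go (all of step 1 and value of joint start below 0.002 m); the robot touches nothing.
It fails at once if the start button is pressed while the orange-capped vial is not at the reading spot (horizontal distance between vial_orange and reading_spot above 0.01 m and value of joint start above 0.003 m).
It fails at once if a vial is lifted or knocked out of its cup (underside above 76 mm or below 55 mm) (height (world z) of any of vial_orange, vial_blue, vial_white, vial_green above 0.076 m or height (world z) of any of vial_orange, vial_blue, vial_white, vial_green below 0.055 m).
It fails at once if the robot touches a vial (over 0.5 N) (contact force between any of the fingers, the arm and vial_orange above 0.5 N or contact force between any of the fingers, the arm and vial_blue above 0.5 N or contact force between any of the fingers, the arm and vial_white above 0.5 N or contact force between any of the fingers, the arm and vial_green above 0.5 N).
It fails at once if a bystander is lifted, or moved by more than 30 mm (distance of any of tip_box, beaker, amber_bottle, jar, tube_block, pipette, yellow_tray from where it was at the start of the episode above 0.03 m or height (world z) of any of tip_box, beaker, amber_bottle, jar, tube_block, pipette, yellow_tray above 0.015 m).
It also fails if it takes over 54 s, if anything falls off the work surface, if the arm or the gripper's body presses on something with over 40 N, if the wrist force passes 120 N, or if a joint passes its speed limit or range.

## Working session

There is one attempt and no reset: what is moved stays moved. The work goes in short steps, Python scripts to look and compute and a tool call to move; the robot and the scene stay as the last step left them, time stands still between calls to the robot, and variables do not carry over. Pictures are saved under pics/ and viewed, and the job is handed in when it is done.

Besides the shell and the picture viewer there is one more tool, called after "Request:" as name([rows], argument=value, ...), one row to a line, values as JSON. apply_moves: Moves the arm, as the interface text tells. Its arguments: {"type":"object","properties":{"steps":{"type":"array"},"grip":{"type":"number"}},"required":["steps"]}

```bash
mkdir -p pics; python3 - <<'E'
from rig import read_state, imaging
import cv2
for n in ["scene","top"]:
    im=imaging.capture(n); cv2.imwrite(f"pics/{n}0.png",im[:,:,::-1])
    p=imaging.camera_params(n); print(n,p)
s=read_state(); print(s["time_s"],s["position"],s["tcp_rot"],s["force"])
E
```

```text
scene {'fov_y': 54.92542981417462, 'cx': 293.7813720679138, 'cy': 207.03880009173022, 'R': array([[-0.64561179,  0.7635221 ,  0.01481267],
       [ 0.40455583,  0.35840319, -0.84135708],
       [-0.64770364, -0.5371975 , -0.54027664]]), 't': array([ 0.30181487, -0.13297184,  1.65311913])}
top {'fov_y': 49.62697135903561, 'cx': 285.80159080699747, 'cy': 213.44021497044935, 'R': array([[-0.02996587, -0.99941843, -0.01627401],
       [-0.99655272,  0.03113213, -0.07689903],
       [ 0.07736095,  0.01391356, -0.99690606]]), 't': array([0.0441764 , 0.48906202, 1.48662263])}
0.1 [0.2696474  0.56313353 0.22966982] [[ 4.32036216e-01 -1.11259643e-03 -9.01855571e-01]
 [ 9.01854191e-01 -1.60725072e-03  4.32037538e-01]
 [-1.93019144e-03 -9.99998089e-01  3.09009235e-04]] [-0.2493206   0.49102101  0.15859919]
```

View pics/scene0.png

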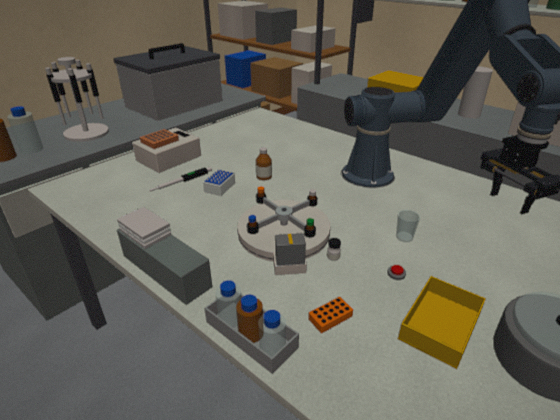

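View pics/top0.png

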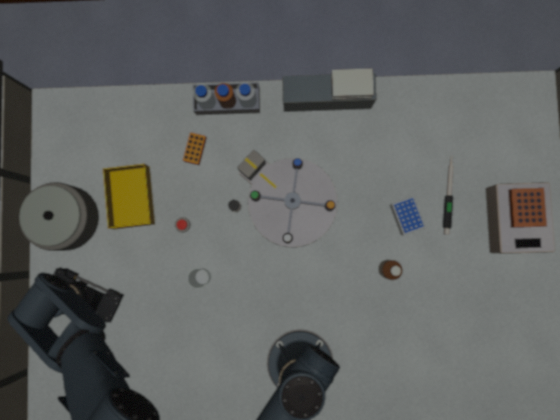

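```bash
cat > h.py <<'E'
import numpy as np, cv2
from rig import imaging, read_state, spotter
def K(p): 
    f=210/np.tan(np.radians(p["fov_y"]/2)); return f
def back(p,uv,z):
    f=K(p);R=np.array(p["R"]);t=np.array(p["t"])
    d=R.T@np.array([(uv[0]-p["cx"])/f,(uv[1]-p["cy"])/f,1]); c=-R.T@t
    return c+d*(z-c[2])/d[2]
def proj(p,X):
    q=np.array(p["R"])@np.array(X)+p["t"]; f=K(p)
    return np.array([f*q[0]/q[2]+p["cx"],f*q[1]/q[2]+p["cy"]])
E
python3 - <<'E'
from h import *
im=cv2.imread("pics/top0.png"); c=im[135:265,160:360]; cv2.imwrite("pics/topc.png",cv2.resize(c,(800,520),interpolation=cv2.INTER_CUBIC))
im=cv2.imread("pics/scene0.png"); c=im[170:290,225:425]; cv2.imwrite("pics/scenec.png",cv2.resize(c,(800,480),interpolation=cv2.INTER_CUBIC))
imaging.capture("top")
p=imaging.camera_params("top")
for n,z in [("vial_orange",.114),("vial_blue",.114),("vial_white",.114),("vial_green",.114),("start",.05),("reader",.036),("carousel",.09),("jar",.06),("beaker",.085),("amber_bottle",.125)]:
    for d in spotter.cut_out(n,"top")[:2]:
        m=d["mask"]; v,u=np.nonzero(m); uv=(u.mean(),v.mean())
        print(n,round(d["score"],2),d["rect"],np.round(uv,1),back(p,uv,z).round(4))
E
```

```text
vial_orange 0.68 [181.7, 130.7, 29.1, 34.9] [194.3 147.9] [0.6988 0.3099 0.114 ]
vial_orange 0.65 [249.4, 190.8, 9.8, 11.8] [254.4 195.1] [0.5432 0.124  0.114 ]
vial_white 0.58 [282.4, 235.6, 8.7, 9.6] [287.  237.5] [0.4081 0.0264 0.114 ]
vial_white 0.39 [238.4, 147.8, 95.7, 99.2] [287.9 199.3] [0.5269 0.0201 0.114 ]
vial_green 0.59 [249.2, 191.3, 10.2, 10.6] [254.5 195.1] [0.5431 0.1238 0.114 ]
start 0.43 [258.6, 162.2, 74.8, 84.1] [294.1 202.1] [0.5239 0.0006 0.05  ]
start 0.17 [239.7, 150.7, 98.8, 93.3] [287.9 198.7] [0.5356 0.0204 0.05  ]
reader 0.79 [238.0, 149.7, 98.6, 97.1] [288.1 198.7] [0.5373 0.02   0.036 ]
carousel 0.74 [256.3, 164.8, 71.5, 80.7] [290.2 202.2] [0.52   0.0131 0.09  ]
jar 0.62 [226.7, 200.7, 14.4, 11.8] [234.1 205.6] [0.5176 0.195  0.06  ]
beaker 0.76 [188.1, 266.5, 23.5, 19.5] [197.9 277.8] [0.2909 0.3107 0.085 ]
amber_bottle 0.72 [376.6, 257.8, 24.8, 22.9] [390.1 269.3] [ 0.3017 -0.2842  0.125 ]
```

View pics/topc.png

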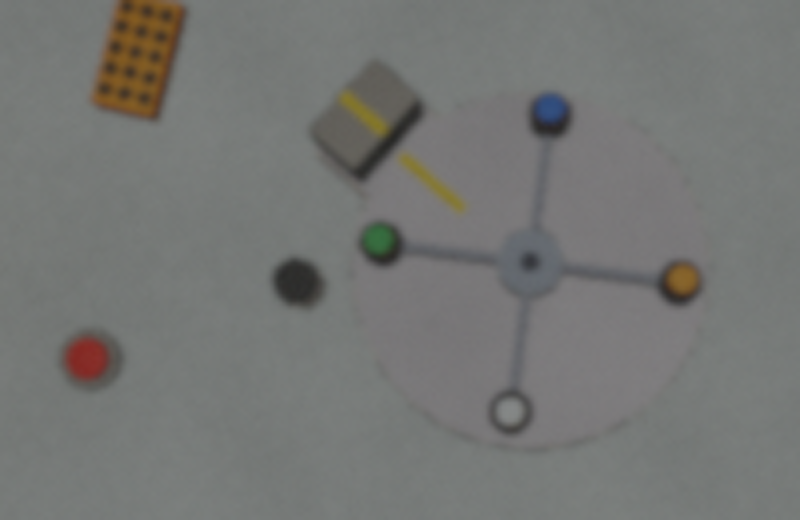

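View pics/scenec.png

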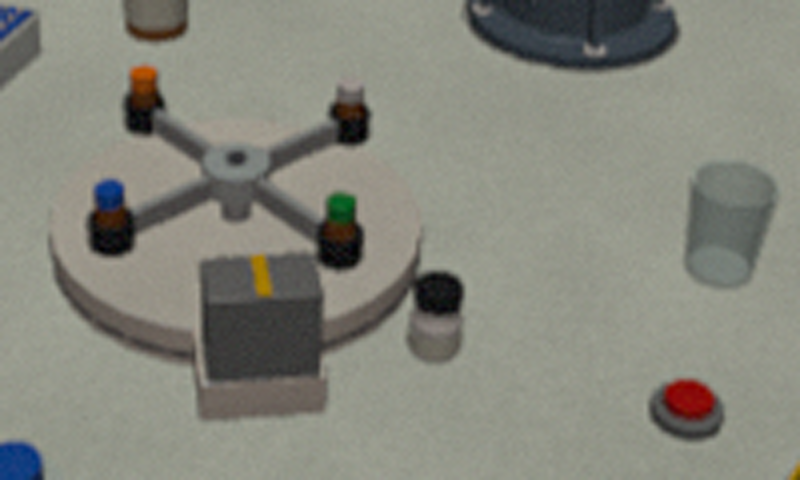

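```bash
python3 - <<'E'
from h import *
p=imaging.camera_params("top")
im=cv2.imread("pics/top0.png"); hsv=cv2.cvtColor(im,cv2.COLOR_BGR2HSV)
def B(u,v,z): return back(p,(160+u/4-.375,135+v/4-.375),z)
V={k:B(*c,.112)[:2] for k,c in dict(blue=(550,109),green=(379,240),white=(511,411),orange=(682,280)).items()}
ctr=np.mean(list(V.values()),axis=0); print("centre from vials",ctr,"hub",B(530,260,.092), "disc",)
for k,v in V.items():
    d=v-ctr; print(k,v.round(4),np.hypot(*d).round(4),np.degrees(np.arctan2(d[1],d[0])).round(2))
for a,z in [((400,155),.036),((463,210),.036),((342,95),.109),((387,133),.109)]:
    X=B(*a,z)[:2];d=X-ctr;print(a,X.round(4),np.hypot(*d).round(4),np.degrees(np.arctan2(d[1],d[0])).round(2))
print("button",B(88,358,.03),B(88,358,.05))
# yellow pixels
m=cv2.inRange(hsv,(20,80,60),(35,255,255)); m[:,:225]=0;m[:, 300:]=0;m[:140]=0;m[215:]=0
n,l,st,ce=cv2.connectedComponentsWithStats(m)
for s,c in zip(st[1:],ce[1:]):
    z=.109 if c[0]<258 else .036
    X=back(p,c,z)[:2];d=X-ctr;print("yellow",s,c.round(1),np.hypot(*d).round(4),np.degrees(np.arctan2(d[1],d[0])).round(2))
# button via scene
red=cv2.inRange(hsv,(0,120,60),(8,255,255))|cv2.inRange(hsv,(172,120,60),(180,255,255)); red[:,:165]=0;red[:,200:]=0;red[:210]=0;red[240:]=0
ct=np.mean(np.argwhere(red)[:,::-1],0);ct=ct
sc=cv2.imread("pics/scene0.png");hs=cv2.cvtColor(sc,cv2.COLOR_BGR2HSV)
r2=cv2.inRange(hs,(0,150,90),(6,255,255))|cv2.inRange(hs,(174,150,90),(180,255,255)); r2[:,:380]=0;r2[:,415:]=0;r2[:255]=0;r2[290:]=0
c2=np.mean(np.argwhere(r2)[:,::-1],0)
ps=imaging.camera_params("scene")
print(ct,c2,red.sum()/255,r2.sum()/255)
for z in [0,.02,.03,.04,.05,.06]: print(z,back(p,ct,z).round(4),back(ps,c2,z).round(4))
E
```

```text
centre from vials [0.52591421 0.00658162] hub [0.52769347 0.00688075 0.092     ] disc
blue [ 0.644  -0.0125] 0.1196 -9.16
green [0.545  0.1243] 0.1192 80.8
white [0.4085 0.0253] 0.1189 170.96
orange [ 0.5062 -0.1107] 0.119 -99.56
(400, 155) [0.6243 0.1114] 0.1438 46.83
(463, 210) [0.5769 0.0607] 0.0743 46.72
(342, 95) [0.6612 0.1509] 0.1978 46.85
(387, 133) [0.6298 0.1161] 0.1509 46.53
button [0.4647497  0.37353293 0.03      ] [0.46352776 0.36863084 0.05      ]
yellow [245 158  13  11  62] [250.9 163.2] 0.1738 46.65
yellow [260 174  16  14  59] [267.8 180.3] 0.1082 46.46
[181.38271605 224.25925926] [396.89772727 269.125     ] 81.0 88.0
0 [0.4662 0.3817 0.    ] [ 0.444   0.3701 -0.    ]
0.02 [0.4649 0.3768 0.02  ] [0.4665 0.3787 0.02  ]
0.03 [0.4643 0.3743 0.03  ] [0.4778 0.383  0.03  ]
0.04 [0.4637 0.3719 0.04  ] [0.489  0.3874 0.04  ]
0.05 [0.4631 0.3694 0.05  ] [0.5003 0.3917 0.05  ]
0.06 [0.4625 0.367  0.06  ] [0.5116 0.396  0.06  ]
```

Request:
apply_moves([
  {"x": 22, "y": -40, "z": 0, "spin": -0.107},
  {"x": 22, "y": -40, "z": 0, "spin": -0.107},
  {"x": 22, "y": -40, "z": 0, "spin": -0.107},
  {"x": 22, "y": -40, "z": 0, "spin": -0.107},
  {"x": 22, "y": -40, "z": 0, "spin": -0.107},
  {"x": 22, "y": -40, "z": 0, "spin": -0.107},
  {"x": 22, "y": -40, "z": 0, "spin": -0.107},
  {"x": 22, "y": -40, "z": 0, "spin": -0.107},
  {"x": 22, "y": -40, "z": 0, "spin": -0.107},
  {"x": 22, "y": -40, "z": 0, "spin": -0.107},
  {"x": 22, "y": -40, "z": 0, "spin": -0.107},
  {"x": 0, "y": 0, "z": 0, "spin": 0},
], grip=26)

```text
time_s: 1.85
position: [0.521, 0.1084, 0.2336]
tcp_rot: [[0.995, 0.017, 0.097], [-0.097, -0.002, 0.995], [0.017, -1.0, -0.0]]
force: [0.1, -0.2, 0.2]
opening: 0.299
```

Request:
apply_moves([
  {"x": 8, "y": -16, "z": -15, "spin": -0.032},
  {"x": 8, "y": -16, "z": -15, "spin": -0.032},
  {"x": 0, "y": 0, "z": 0, "spin": 0},
  {"x": 0, "y": 0, "z": 0, "spin": 0},
])

```text
time_s: 2.25
position: [0.5376, 0.0755, 0.2038]
tcp_rot: [[0.986, 0.018, 0.163], [-0.163, -0.001, 0.987], [0.018, -1.0, 0.002]]
force: [-0.1, -0.3, 0.0]
opening: 0.3
```

```bash
python3 - <<'E'
from h import *
s=read_state(); print(s["position"],s["tcp_rot"],s["time_s"],s["opening"])
p=imaging.camera_params("wrist"); w=imaging.capture("wrist"); cv2.imwrite("pics/w1.png",w[:,:,::-1])
w=imaging.capture("scene"); cv2.imwrite("pics/s1.png",w[:,:,::-1])
a=np.radians(80.75); A=np.array([.526,.0068,0])
u=np.array([np.cos(a),np.sin(a),0])
for r in (0,.05,.07,.1,.12): print(r,proj(p,A+r*u+[0,0,.084]))
E
```

```text
[0.53763669 0.07545949 0.20381253] [[ 0.98641994  0.01776562  0.16327916]
 [-0.16328491 -0.00113652  0.9865783 ]
 [ 0.01771275 -0.99984153  0.00177977]] 2.25 0.2995306987730256
0 [278.05941588 288.24781016]
0.05 [277.7220499  230.75002257]
0.07 [277.57852308 206.28853094]
0.1 [277.35318104 167.88315229]
0.12 [277.19580547 141.06139837]
```

View pics/w1.png

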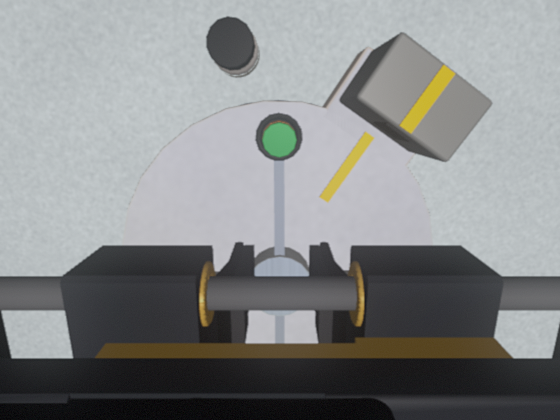

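View pics/s1.png

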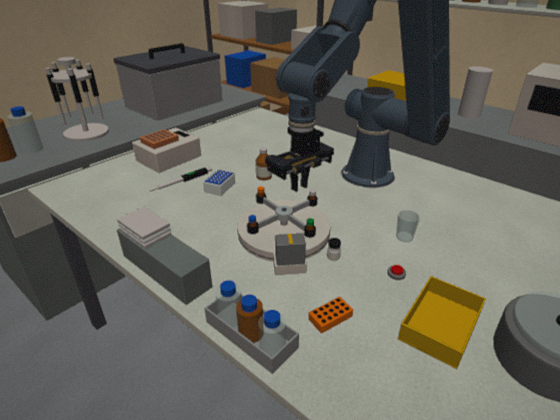

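```bash
python3 - <<'E'
from h import *
p=imaging.camera_params("wrist"); s=read_state()
print((-p["R"].T@p["t"]-s["position"]))
c=[back(p,q,z) for q,z in [((279,139),.114),((279,187),.084),((371,136),.036),((323,198),.036),((449,70),.109),((406,129),.109)]]
for X in c:
    d=X[:2]-[.526,.0068]; print(X.round(4),np.hypot(*d).round(4),np.degrees(np.arctan2(d[1],d[0])).round(2))
E
```

```text
[0.00930708 0.07115175 0.15465287]
[0.5469 0.129  0.114 ] 0.124 80.29
[0.5409 0.091  0.084 ] 0.0855 79.95
[0.6266 0.1126 0.036 ] 0.146 46.47
[0.5777 0.0645 0.036 ] 0.0775 48.15
[0.6629 0.154  0.109 ] 0.201 47.08
[0.6324 0.1211 0.109 ] 0.1562 47.06
```

Request:
apply_moves([
  {"x": 0, "y": 0, "z": -30, "spin": 0},
  {"x": 0, "y": 0, "z": -30, "spin": 0},
  {"x": 0, "y": 0, "z": -20, "spin": 0},
  {"x": 0, "y": 0, "z": -15, "spin": 0},
  {"x": 0, "y": 0, "z": 0, "spin": 0},
  {"x": 0, "y": 0, "z": 0, "spin": 0},
])

```text
time_s: 2.95
position: [0.5389, 0.0824, 0.1122]
tcp_rot: [[0.988, 0.03, 0.151], [-0.152, -0.0, 0.988], [0.029, -1.0, 0.004]]
force: [0.7, 0.2, -0.0]
opening: 0.301
```

```bash
python3 - <<'E'
from h import *
s=read_state(); print(s["position"],s["force"])
p=imaging.camera_params("wrist"); w=imaging.capture("wrist"); cv2.imwrite("pics/w2.png",w[:,:,::-1])
w=imaging.capture("scene"); cv2.imwrite("pics/s2.png",cv2.resize(w[150:290,205:405,::-1],(800,560),interpolation=cv2.INTER_CUBIC))
E
```

```text
[0.53886197 0.08243153 0.11220909] [ 0.67098531  0.18148194 -0.0018676 ]
```

View pics/w2.png

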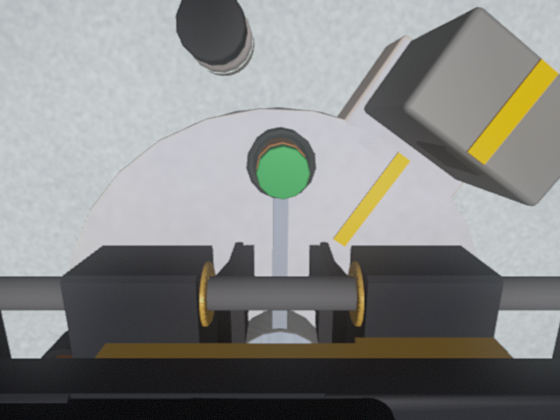

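View pics/s2.png

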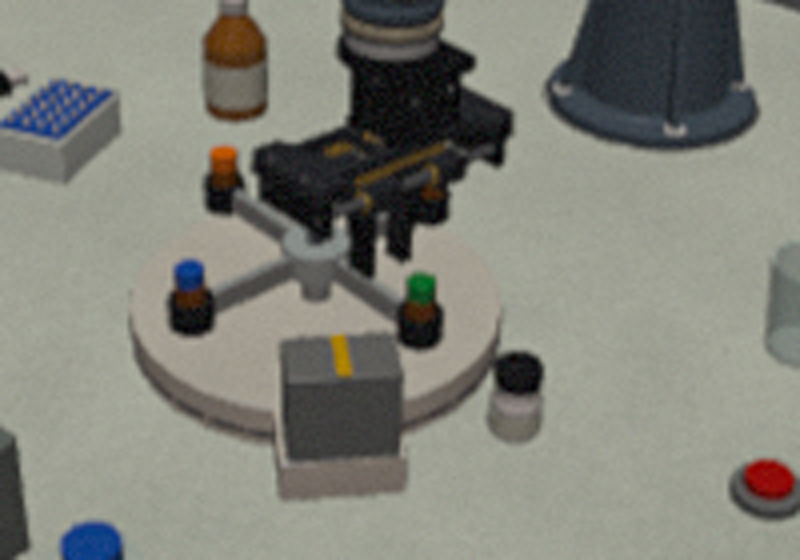

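Request:
apply_moves([
  {"x": -1, "y": -4, "z": -12, "spin": -0.005},
  {"x": -1, "y": -4, "z": -12, "spin": -0.005},
  {"x": 0, "y": -2, "z": -12, "spin": -0.005},
  {"x": 0, "y": 0, "z": 0, "spin": 0},
])

```text
time_s: 3.45
position: [0.5392, 0.0716, 0.0774]
tcp_rot: [[0.985, 0.038, 0.167], [-0.167, -0.002, 0.986], [0.038, -0.999, 0.005]]
force: [0.5, 0.2, 0.1]
opening: 0.296
```

Request:
apply_moves([
  {"x": -1, "y": 4, "z": -7, "spin": 0},
  {"x": 0, "y": 0, "z": 0, "spin": 0},
  {"x": 0, "y": 0, "z": 0, "spin": 0},
], grip=13)

```text
time_s: 3.75
position: [0.5385, 0.0758, 0.0698]
tcp_rot: [[0.985, 0.038, 0.167], [-0.167, -0.002, 0.986], [0.038, -0.999, 0.005]]
force: [0.0, -0.3, -0.2]
opening: 0.168
```

```bash
python3 - <<'E'
from h import *
s=read_state(); print(s["position"],s["force"])
w=imaging.capture("wrist"); cv2.imwrite("pics/w3.png",w[:,:,::-1])
w=imaging.capture("scene"); cv2.imwrite("pics/s3.png",cv2.resize(w[150:290,205:405,::-1],(800,560),interpolation=cv2.INTER_CUBIC))
E
```

```text
[0.53847302 0.07578188 0.06975012] [ 0.02638994 -0.34050089 -0.22174749]
```

View pics/w3.png

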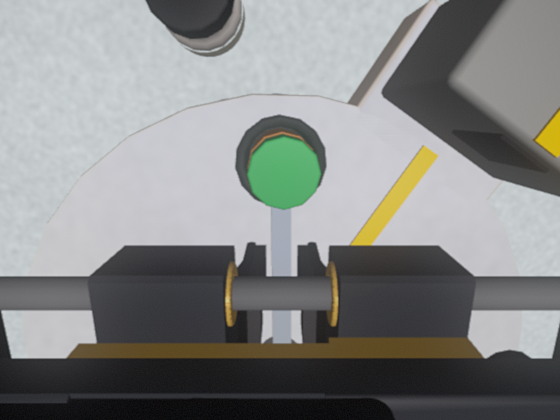

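View pics/s3.png

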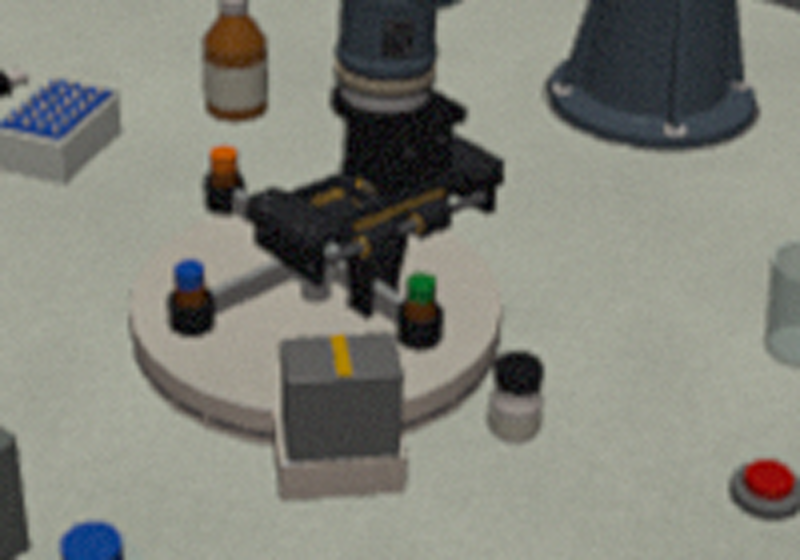

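```bash
cat > arc.py <<'E'
import sys
from h import *
A=np.array([.527,.008]); r=.069
s=read_state(); P=s["position"]; R=s["tcp_rot"]
d=P[:2]-A; a=np.degrees(np.arctan2(d[1],d[0])); yaw=np.degrees(np.arctan2(R[1,0],R[0,0]))
print("t",s["time_s"],"pos",P.round(4),"ang",a.round(1),"r",np.hypot(*d).round(4),"yaw+90",(yaw+90).round(1),"F",s["force"].round(1),"tilt",R[:,1].round(3))
n=int(sys.argv[1]); step=float(sys.argv[2]); prev=P[:2]
a%=360
for i in range(1,n+1):
    b=np.radians(a+step*i); q=A+r*np.array([np.cos(b),np.sin(b)]); print(((q-prev)*1000).round(1)); prev=q
E
python3 arc.py 8 5
```

```text
t 3.85 pos [0.5383 0.0758 0.0699] ang 80.5 r 0.0687 yaw+90 80.4 F [ 0. -0.  0.] tilt [ 0.038 -0.002 -0.999]
[-5.9  1. ]
[-6.   0.2]
[-6.  -0.3]
[-6.  -0.8]
[-5.9 -1.4]
[-5.7 -1.9]
[-5.5 -2.4]
[-5.3 -2.8]
```

Request:
apply_moves([
  {"x": -5.9, "y": 0.8, "z": 0, "spin": 0.087},
  {"x": -6, "y": 0.2, "z": 0, "spin": 0.087},
  {"x": -6, "y": -0.3, "z": 0, "spin": 0.087},
  {"x": -6, "y": -0.8, "z": 0, "spin": 0.087},
  {"x": -5.9, "y": -1.4, "z": 0, "spin": 0.087},
  {"x": -5.7, "y": -1.9, "z": 0, "spin": 0.087},
])

```text
time_s: 4.45
position: [0.5124, 0.0725, 0.0734]
tcp_rot: [[0.929, 0.057, -0.366], [0.365, 0.023, 0.931], [0.061, -0.998, 0.0]]
force: [2.0, 0.6, -1.0]
opening: 0.148
```

```bash
python3 arc.py 8 6
```

```text
t 4.45 pos [0.5124 0.0725 0.0734] ang 102.7 r 0.0661 yaw+90 111.4 F [ 2.   0.6 -1. ] tilt [ 0.057  0.023 -0.998]
[-7.6  0.8]
[-6.7 -2.7]
[-6.4 -3.4]
[-6. -4.]
[-5.6 -4.6]
[-5.  -5.2]
[-4.5 -5.7]
[-3.9 -6.1]
```

Request:
apply_moves([
  {"x": -9, "y": -1, "z": -2, "spin": 0.05},
  {"x": -9, "y": -3, "z": -2, "spin": 0.05},
  {"x": -9, "y": -4, "z": -1, "spin": 0.05},
  {"x": -8, "y": -5, "z": 0, "spin": 0.07},
])

```text
time_s: 4.85
position: [0.4854, 0.0597, 0.072]
tcp_rot: [[0.821, 0.071, -0.567], [0.566, 0.037, 0.824], [0.079, -0.997, -0.01]]
force: [2.9, 1.6, -1.5]
opening: 0.152
```

```bash
python3 arc.py 8 6
```

```text
t 4.85 pos [0.4854 0.0597 0.072 ] ang 128.8 r 0.0664 yaw+90 124.6 F [ 2.9  1.6 -1.5] tilt [ 0.071  0.037 -0.997]
[-7.  -2.7]
[-4.9 -5.4]
[-4.3 -5.8]
[-3.6 -6.2]
[-3.  -6.6]
[-2.3 -6.9]
[-1.5 -7.1]
[-0.8 -7.2]
```

Request:
apply_moves([
  {"x": -7.5, "y": -6, "z": -1, "spin": 0.085},
  {"x": -6, "y": -7.5, "z": -1, "spin": 0.085},
  {"x": -5, "y": -8, "z": -1, "spin": 0.085},
  {"x": -4, "y": -8, "z": 0, "spin": 0.085},
])

```text
time_s: 5.25
position: [0.4653, 0.0317, 0.0714]
tcp_rot: [[0.572, 0.063, -0.818], [0.815, 0.062, 0.576], [0.087, -0.996, -0.015]]
force: [3.0, 4.5, -7.4]
opening: 0.153
```

```bash
python3 arc.py 6 6; python3 - <<'E'
from h import *
w=imaging.capture("scene"); cv2.imwrite("pics/s4.png",cv2.resize(w[150:290,205:405,::-1],(800,560),interpolation=cv2.INTER_CUBIC))
E
```

```text
t 5.25 pos [0.4653 0.0317 0.0714] ang 159.0 r 0.0661 yaw+90 144.9 F [ 3.   4.5 -7.4] tilt [ 0.063  0.062 -0.996]
[-5.  -5.8]
[-1.5 -7.1]
[-0.8 -7.2]
[-0.  -7.2]
[ 0.8 -7.2]
[ 1.5 -7.1]
```

View pics/s4.png

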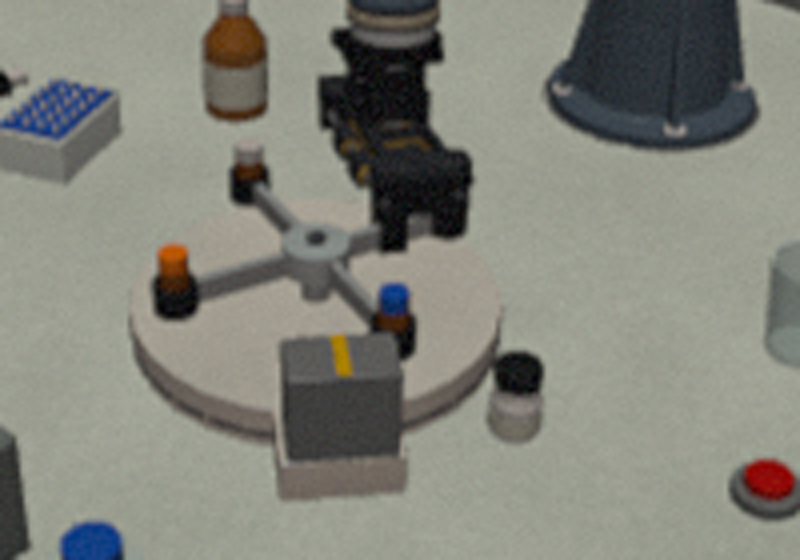

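Request:
apply_moves([
  {"x": 0, "y": 0, "z": 0, "spin": 0.1},
  {"x": 0, "y": 0, "z": 0, "spin": 0.1},
  {"x": 0, "y": 0, "z": 0, "spin": 0},
], grip=22)

```text
time_s: 5.6
position: [0.466, 0.03, 0.0722]
tcp_rot: [[0.395, 0.051, -0.917], [0.915, 0.072, 0.398], [0.086, -0.996, -0.018]]
force: [0.1, 0.7, 0.1]
opening: 0.244
```

```bash
python3 arc.py 6 6; python3 - <<'E'
from h import *
w=imaging.capture("wrist"); cv2.imwrite("pics/w5.png",w[:,:,::-1])
E
```

```text
t 5.6 pos [0.466  0.03   0.0722] ang 160.2 r 0.0648 yaw+90 156.6 F [0.1 0.7 0.1] tilt [ 0.051  0.072 -0.996]
[-6.  -5.5]
[-1.4 -7.1]
[-0.6 -7.2]
[ 0.1 -7.2]
[ 0.9 -7.2]
[ 1.6 -7. ]
```

View pics/w5.png

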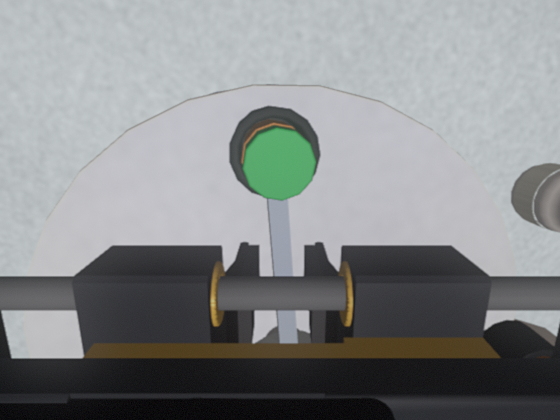

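Request:
apply_moves([
  {"x": -3.5, "y": -7, "z": 0, "spin": 0.13},
  {"x": -2.5, "y": -8, "z": -1, "spin": 0.12},
  {"x": -1.2, "y": -8, "z": -1, "spin": 0.11},
  {"x": 0, "y": -8, "z": -1, "spin": 0.11},
])

```text
time_s: 6.05
position: [0.46, 0.0008, 0.0705]
tcp_rot: [[-0.066, 0.016, -0.998], [0.994, 0.089, -0.065], [0.088, -0.996, -0.021]]
force: [0.5, 2.6, 2.0]
opening: 0.257
```

```bash
python3 arc.py 6 6
```

```text
t 6.05 pos [0.46   0.0008 0.0705] ang -173.9 r 0.0674 yaw+90 183.8 F [0.5 2.6 2. ] tilt [ 0.016  0.089 -0.996]
[-0.5 -7.3]
[ 1.9 -7. ]
[ 2.6 -6.7]
[ 3.3 -6.4]
[ 3.9 -6. ]
[ 4.6 -5.6]
```

Request:
apply_moves([
  {"x": 1, "y": -8.5, "z": -1, "spin": 0.12},
  {"x": 2.2, "y": -8.2, "z": -1, "spin": 0.12},
  {"x": 3, "y": -7.8, "z": -1, "spin": 0.11},
  {"x": 3.8, "y": -7.4, "z": 0, "spin": 0.11},
])

```text
time_s: 6.45
position: [0.4688, -0.0293, 0.0682]
tcp_rot: [[-0.504, -0.03, -0.863], [0.859, 0.09, -0.505], [0.093, -0.995, -0.02]]
force: [0.9, 3.6, -0.8]
opening: 0.258
```

```bash
python3 arc.py 6 4;  python3 - <<'E'
from h import *
w=imaging.capture("scene"); cv2.imwrite("pics/s6.png",cv2.resize(w[150:290,205:405,::-1],(800,560),interpolation=cv2.INTER_CUBIC))
w=imaging.capture("top"); cv2.imwrite("pics/t6.png",cv2.resize(w[135:265,160:360,::-1],(800,520),interpolation=cv2.INTER_CUBIC))
E
```

```text
t 6.45 pos [ 0.4688 -0.0293  0.0682] ang -147.4 r 0.0692 yaw+90 210.4 F [ 0.9  3.6 -0.8] tilt [-0.03   0.09  -0.995]
[ 2.9 -3.9]
[ 3.  -3.8]
[ 3.3 -3.5]
[ 3.5 -3.3]
[ 3.7 -3.1]
[ 3.9 -2.8]
```

View pics/s6.png

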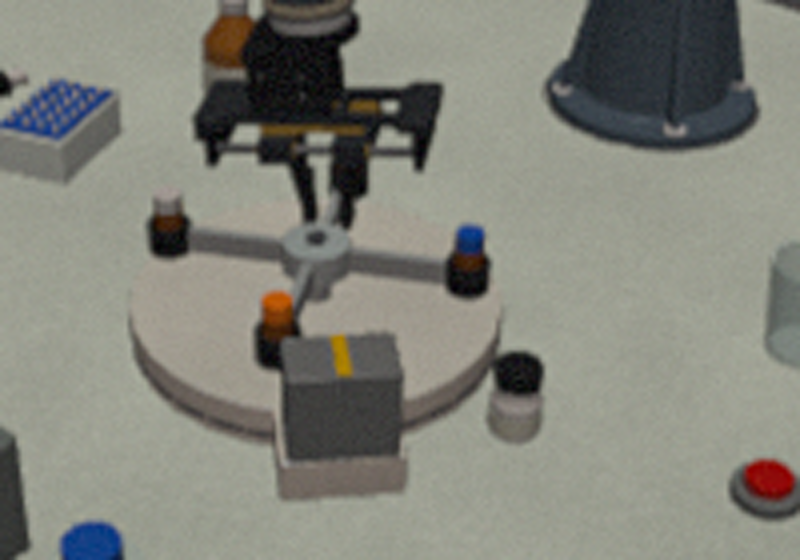

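View pics/t6.png

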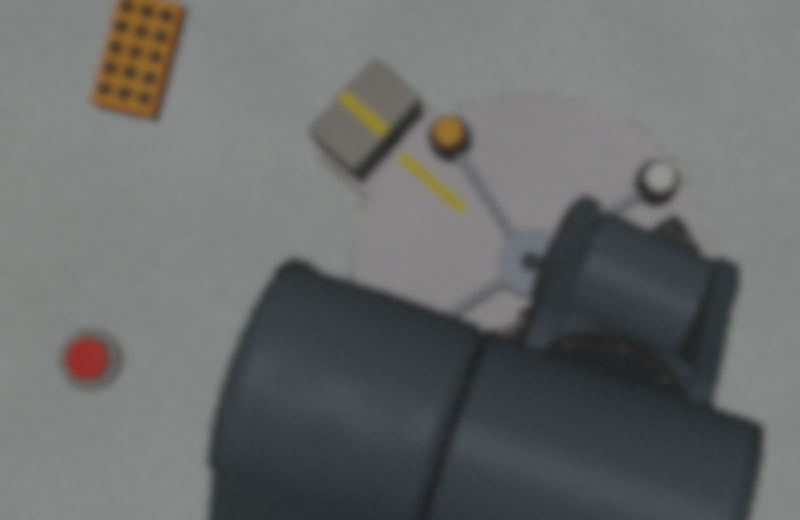

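```bash
cat > meas.py <<'E'
from h import *
im=imaging.capture("top")[:,:,::-1].copy(); p=imaging.camera_params("top")
cv2.imwrite("pics/t_last.png",cv2.resize(im[135:265,160:360],(800,520),interpolation=cv2.INTER_CUBIC))
hsv=cv2.cvtColor(im,cv2.COLOR_BGR2HSV)
m=cv2.inRange(hsv,(8,130,90),(19,255,255)); m[:,:240]=0;m[:,345:]=0;m[:150]=0;m[250:]=0
n,l,st,ce=cv2.connectedComponentsWithStats(m)
A=np.array([.5265,.0067])
for s,c in zip(st[1:],ce[1:]):
    if s[4]<15: continue
    X=back(p,c,.112)[:2]; d=X-A; a=np.degrees(np.arctan2(d[1],d[0])); print("orange",s[4],c.round(2),X.round(4),np.hypot(*d).round(4),a.round(2),"to go",(46.6-a).round(2))
E
python3 meas.py; python3 arc.py 6 4
```

```text
orange 40 [271.48 167.95] [0.6274 0.0685] 0.1183 31.49 to go 15.11
t 6.6 pos [ 0.4697 -0.03    0.0682] ang -146.5 r 0.0688 yaw+90 210.1 F [-0.5 -0.1 -0.9] tilt [-0.027  0.089 -0.996]
[ 2.6 -4.1]
[ 3.1 -3.7]
[ 3.3 -3.5]
[ 3.6 -3.3]
[ 3.8 -3. ]
[ 4.  -2.7]
```

Request:
apply_moves([
  {"x": 3.5, "y": -5, "z": 0, "spin": 0.08},
  {"x": 3.8, "y": -4.7, "z": 0, "spin": 0.07},
  {"x": 3.5, "y": -4, "z": 0, "spin": 0.06},
  {"x": 0, "y": 0, "z": 0, "spin": 0},
])

```text
time_s: 7.0
position: [0.4767, -0.0402, 0.0681]
tcp_rot: [[-0.662, -0.052, -0.748], [0.743, 0.084, -0.664], [0.097, -0.995, -0.017]]
force: [-0.2, -0.3, -0.1]
opening: 0.255
```

```bash
python3 meas.py; python3 arc.py 4 3
```

```text
orange 39 [266.46 171.92] [0.6153 0.0846] 0.1182 41.24 to go 5.36
t 7.05 pos [ 0.4761 -0.0399  0.0681] ang -136.7 r 0.0699 yaw+90 221.7 F [0.1 0.8 0.5] tilt [-0.053  0.085 -0.995]
[ 3.2 -2. ]
[ 2.7 -2.4]
[ 2.8 -2.3]
[ 2.9 -2.1]
```

Request:
apply_moves([
  {"x": 2.6, "y": -2.3, "z": 0, "spin": 0.05},
  {"x": 2.7, "y": -2.2, "z": 0, "spin": 0.04},
  {"x": 0, "y": 0, "z": 0, "spin": 0},
  {"x": 0, "y": 0, "z": 0, "spin": 0},
])

```text
time_s: 7.45
position: [0.4782, -0.0421, 0.068]
tcp_rot: [[-0.72, -0.065, -0.691], [0.686, 0.081, -0.723], [0.103, -0.995, -0.014]]
force: [-0.8, -0.2, 0.1]
opening: 0.253
```

```bash
python3 meas.py; python3 arc.py 4 3;  python3 - <<'E'
from h import *
w=imaging.capture("scene"); cv2.imwrite("pics/s7.png",cv2.resize(w[150:290,205:405,::-1],(800,560),interpolation=cv2.INTER_CUBIC))
w=imaging.capture("wrist"); cv2.imwrite("pics/w7.png",w[:,:,::-1])
E
```

```text
orange 40 [265.58 172.85] [0.6125 0.0874] 0.118 43.19 to go 3.41
t 7.5 pos [ 0.4782 -0.0421  0.068 ] ang -134.2 r 0.07 yaw+90 226.4 F [ 0.5  1.  -0.3] tilt [-0.065  0.081 -0.995]
[ 3.3 -1.7]
[ 2.8 -2.3]
[ 2.9 -2.2]
[ 3. -2.]
```

View pics/s7.png

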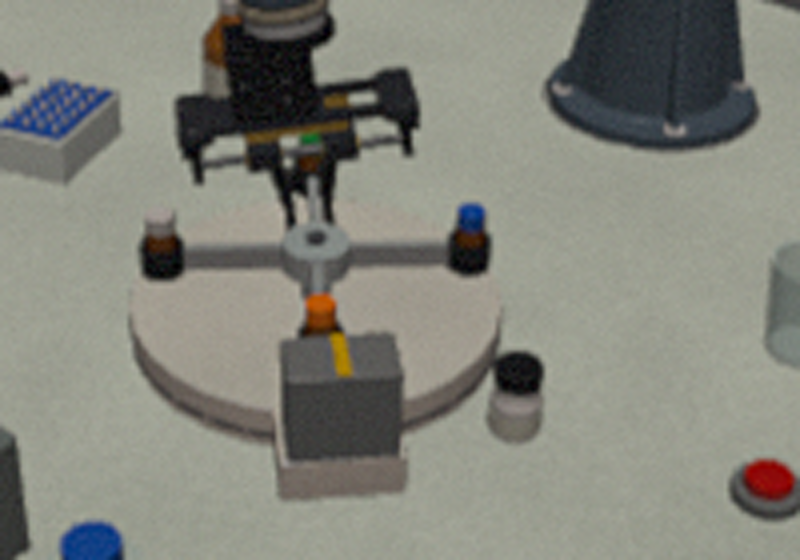

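View pics/t_last.png

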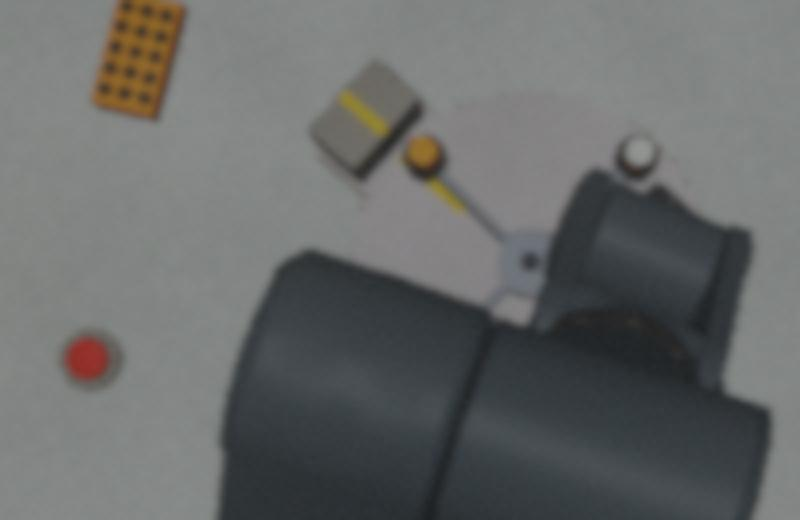

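View pics/w7.png

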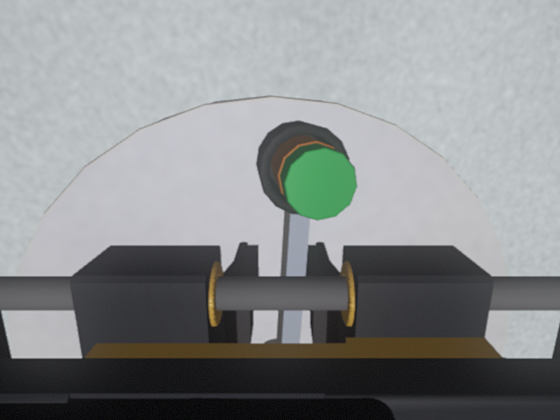

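Request:
apply_moves([
  {"x": 3, "y": -2.9, "z": 0, "spin": 0.01},
  {"x": 3, "y": -2.8, "z": 0, "spin": 0.01},
  {"x": 0, "y": 0, "z": 0, "spin": 0},
  {"x": 0, "y": 0, "z": 0, "spin": 0},
])

```text
time_s: 8.0
position: [0.4835, -0.0478, 0.068]
tcp_rot: [[-0.734, -0.069, -0.676], [0.671, 0.081, -0.737], [0.106, -0.994, -0.014]]
force: [-1.6, 1.3, -0.4]
opening: 0.251
```

```bash
python3 meas.py; python3 arc.py 2 3;  python3 - <<'E'
from h import *
w=imaging.capture("scene"); cv2.imwrite("pics/s8.png",cv2.resize(w[150:290,205:405,::-1],(800,560),interpolation=cv2.INTER_CUBIC))
E
```

```text
orange 39 [263.21 174.95] [0.6061 0.095 ] 0.1189 47.98 to go -1.38
t 8.05 pos [ 0.4835 -0.0477  0.0679] ang -128.0 r 0.0707 yaw+90 227.6 F [-0.   0.4  0.5] tilt [-0.069  0.081 -0.994]
[ 3.9 -0.8]
[ 3. -2.]
```

View pics/s8.png

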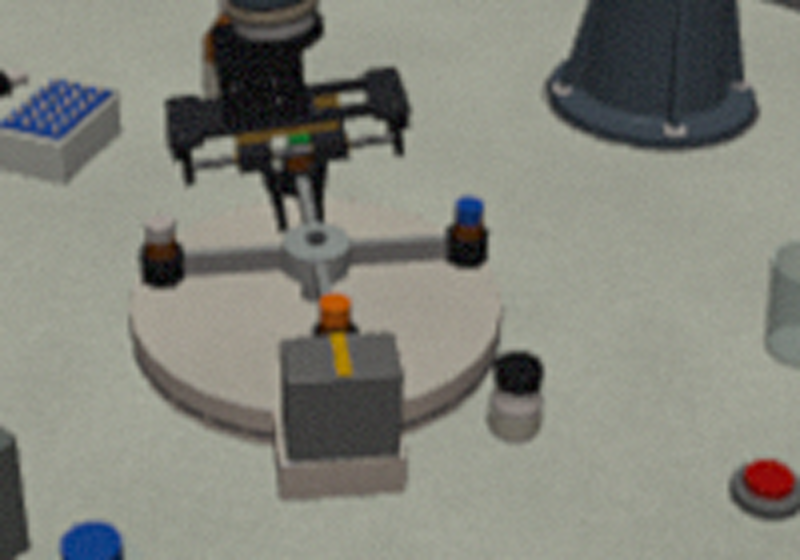

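View pics/t_last.png

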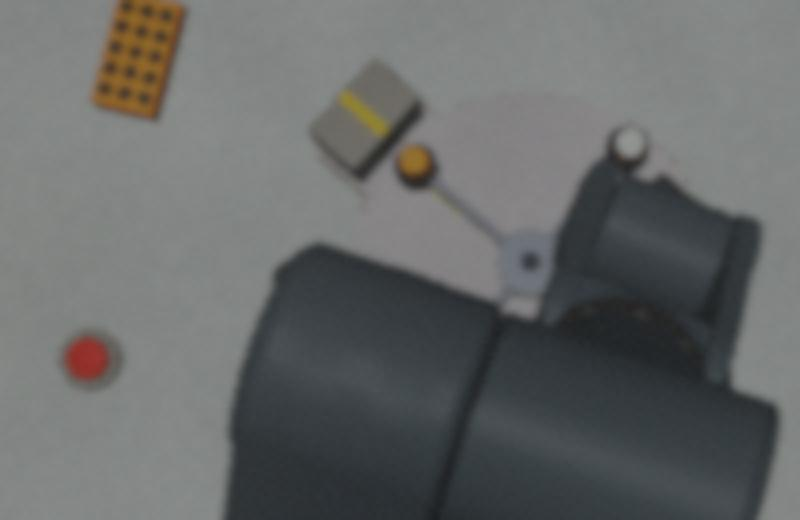

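```bash
python3 - <<'E'
from h import *
p=imaging.camera_params("scene")
f=lambda u,v,z: back(p,(205+u/4-.375,150+v/4-.375),z)[:2]
a=f(339,334,.109);b=f(346,374,.109); cap=f(335,303,.112); hub=f(316,239,.092)
print(a,b,cap,hub)
d=(b-a)/np.hypot(*(b-a)); print("line dir",np.degrees(np.arctan2(d[1],d[0])))
for n,q in [("cap",cap),("hub",hub)]:
    e=q-a; print(n,"perp to head line mm",(d[0]*e[1]-d[1]*e[0])*1000,"along",e@d*1000)
d=cap-hub;print("cap from hub",np.hypot(*d),np.degrees(np.arctan2(d[1],d[0])))
d=(a+b)/2-hub;print("line from hub",np.hypot(*d),np.degrees(np.arctan2(d[1],d[0])))
E
```

```text
[0.62937127 0.11873303] [0.66047188 0.15172607] [0.60627845 0.09505201] [0.52961408 0.00942087]
line dir 46.69122289432424
cap perp to head line mm 0.560383668380876 along -33.07197133080932
hub perp to head line mm -2.3903804209342017 along -147.96935909556325
cap from hub 0.11493527188759341 48.16235446079236
line from hub 0.1706565015619173 47.49378937806366
```

Request:
apply_moves([
  {"x": -2.8, "y": 2.6, "z": 0, "spin": 0},
  {"x": 0, "y": 0, "z": 0, "spin": 0},
])

```text
time_s: 8.3
position: [0.481, -0.0453, 0.068]
tcp_rot: [[-0.734, -0.067, -0.676], [0.671, 0.081, -0.737], [0.104, -0.994, -0.014]]
force: [0.1, 0.4, -0.0]
opening: 0.252
```

Request:
apply_moves([
  {"x": 0, "y": 0, "z": 12, "spin": 0},
  {"x": 0, "y": 0, "z": 12, "spin": 0},
  {"x": 0, "y": 0, "z": 12, "spin": 0},
])

```text
time_s: 8.6
position: [0.4803, -0.045, 0.1055]
tcp_rot: [[-0.734, -0.07, -0.676], [0.671, 0.081, -0.737], [0.106, -0.994, -0.013]]
force: [-0.5, 0.6, 0.4]
opening: 0.252
```

```bash
python3 meas.py; python3 arc.py 2 3
```

```text
orange 39 [263.23 174.92] [0.6062 0.095 ] 0.1189 47.93 to go -1.33
t 8.65 pos [ 0.4816 -0.0454  0.1072] ang -130.4 r 0.0701 yaw+90 227.6 F [ 0.6 -0.9  1.1] tilt [-0.066  0.08  -0.995]
[ 3.5 -1.4]
[ 2.9 -2.1]
```

Request:
apply_moves([
  {"x": 0, "y": 0, "z": 25, "spin": 0},
  {"x": 0, "y": 0, "z": 30, "spin": 0},
  {"x": 0, "y": 0, "z": 30, "spin": 0},
  {"x": 0, "y": 20, "z": 10, "spin": 0},
  {"x": -1, "y": 40, "z": 0, "spin": 0},
  {"x": -2, "y": 40, "z": 0, "spin": 0},
  {"x": -2, "y": 40, "z": 0, "spin": 0},
  {"x": -2, "y": 40, "z": 0, "spin": 0},
  {"x": -2, "y": 40, "z": 0, "spin": 0},
  {"x": -2, "y": 40, "z": 0, "spin": 0},
  {"x": -2, "y": 40, "z": 0, "spin": 0},
  {"x": -2, "y": 40, "z": 0, "spin": 0},
], grip=0)

```text
time_s: 9.85
position: [0.4698, 0.3009, 0.218]
tcp_rot: [[-0.729, -0.041, -0.683], [0.679, 0.076, -0.73], [0.082, -0.996, -0.028]]
force: [1.2, -1.2, -0.2]
opening: 0.002
```

Request:
apply_moves([
  {"x": -2, "y": 30, "z": -20, "spin": 0},
  {"x": -2, "y": 30, "z": -30, "spin": 0},
  {"x": 0, "y": 10, "z": -30, "spin": 0},
  {"x": 0, "y": 0, "z": 0, "spin": 0},
  {"x": 0, "y": 0, "z": 0, "spin": 0},
])

```text
time_s: 10.35
position: [0.4659, 0.3805, 0.1414]
tcp_rot: [[-0.736, -0.03, -0.677], [0.673, 0.081, -0.735], [0.077, -0.996, -0.039]]
force: [0.3, -0.1, 0.2]
opening: 0.009
```

```bash
python3 meas.py;  python3 - <<'E'
from h import *
s=read_state();p=imaging.camera_params("wrist"); print(s["position"],s["tcp_rot"][:,1])
w=imaging.capture("wrist"); cv2.imwrite("pics/w9.png",w[:,:,::-1])
hsv=cv2.cvtColor(w,cv2.COLOR_RGB2HSV)
m=cv2.inRange(hsv,(0,150,90),(6,255,255))|cv2.inRange(hsv,(174,150,90),(180,255,255))
n,l,st,ce=cv2.connectedComponentsWithStats(m)
for a,c in zip(st[1:],ce[1:]):
    if a[4]>60: print(a,c,back(p,c,.02),back(p,c,.025))
w=imaging.capture("scene"); cv2.imwrite("pics/s9.png",w[:,:,::-1])
E
```

```text
orange 40 [263.2  174.92] [0.6062 0.0951] 0.119 47.96 to go -1.36
[0.46575339 0.38010315 0.14149994] [-0.03070486  0.08121214 -0.99622377]
[ 248  177   43   41 1422] [269.0021097 197.0302391] [0.46547456 0.38027813 0.02      ] [0.46470034 0.37911194 0.025     ]
```

View pics/w9.png

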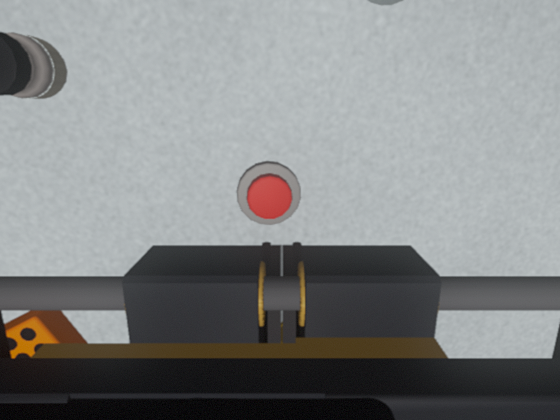

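View pics/s9.png

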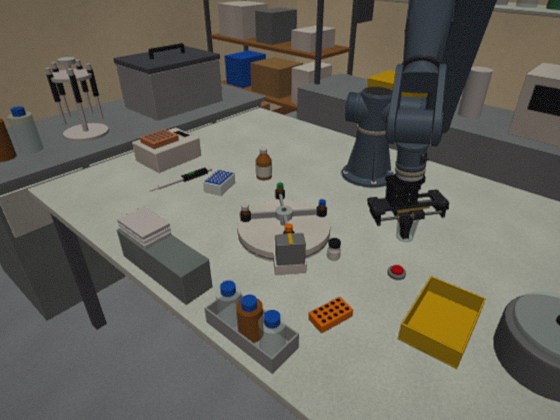

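View pics/t_last.png

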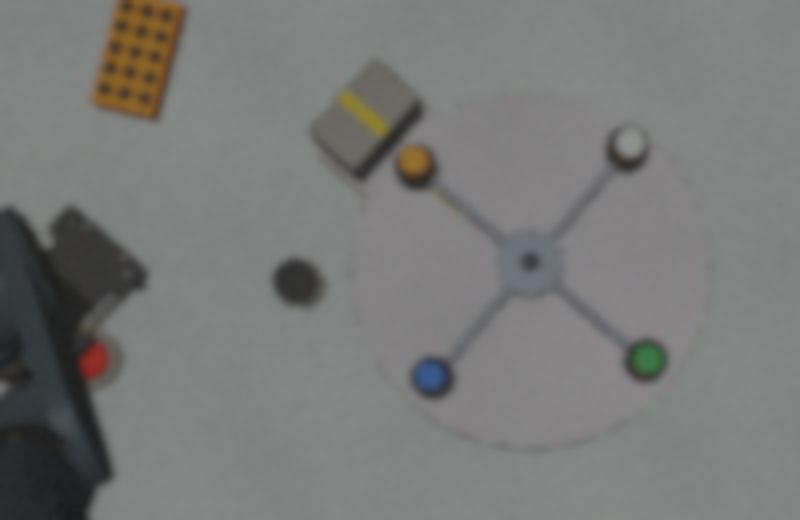

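Request:
apply_moves([
  {"x": 0, "y": -1, "z": -25, "spin": 0},
  {"x": 0, "y": -1, "z": -25, "spin": 0},
  {"x": 0, "y": -1, "z": -20, "spin": 0},
  {"x": 0, "y": 0, "z": -10, "spin": 0},
  {"x": 0, "y": 0, "z": 0, "spin": 0},
])

```text
time_s: 11.0
position: [0.4739, 0.375, 0.0694]
tcp_rot: [[-0.731, -0.013, -0.682], [0.678, 0.089, -0.729], [0.07, -0.996, -0.057]]
force: [0.5, -0.2, -0.7]
opening: 0.005
```

Request:
apply_moves([
  {"x": -6, "y": 2, "z": -12, "spin": 0},
  {"x": -5, "y": 1, "z": -12, "spin": 0},
  {"x": -1, "y": 0, "z": 0, "spin": 0},
  {"x": 0, "y": 0, "z": 0, "spin": 0},
])

```text
time_s: 11.4
position: [0.4666, 0.3786, 0.0507]
tcp_rot: [[-0.73, -0.003, -0.683], [0.68, 0.094, -0.727], [0.066, -0.996, -0.067]]
force: [-0.5, -0.5, 0.3]
opening: 0.002
```

```bash
python3 meas.py; python3 - <<'E'
from h import *
s=read_state();print(s["position"],s["force"])
w=imaging.capture("scene"); cv2.imwrite("pics/s10.png",cv2.resize(w[180:300,330:470,::-1],(700,600),interpolation=cv2.INTER_CUBIC))
E
```

```text
orange 40 [263.2  174.92] [0.6062 0.0951] 0.119 47.96 to go -1.36
[0.46673119 0.37861989 0.05087423] [-0.08230716 -0.17972879  1.21711261]
```

View pics/s10.png

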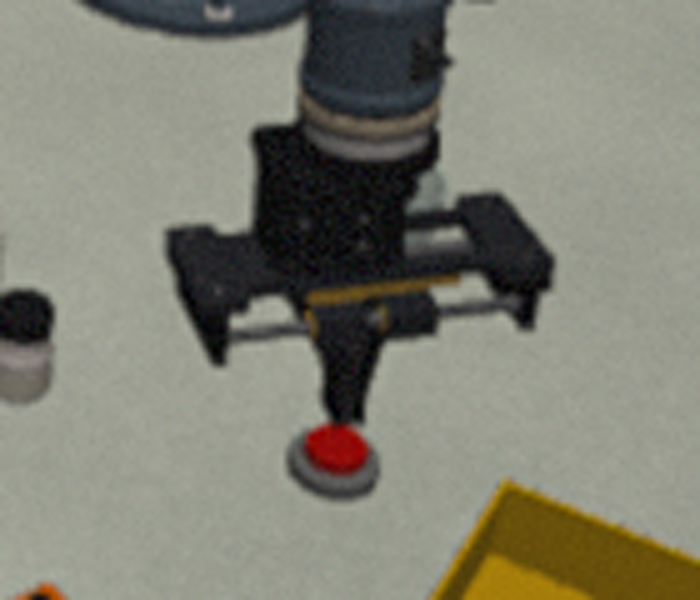

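Request:
apply_moves([
  {"x": -2, "y": 0, "z": -8, "spin": 0},
  {"x": -1, "y": 0, "z": -8, "spin": 0},
  {"x": -1, "y": 0, "z": -5, "spin": 0},
  {"x": 0, "y": 0, "z": 0, "spin": 0},
])

```text
time_s: 11.9
position: [0.4645, 0.3793, 0.0301]
tcp_rot: [[-0.73, 0.002, -0.683], [0.68, 0.096, -0.727], [0.064, -0.995, -0.072]]
force: [-0.1, -0.3, 2.0]
opening: 0.007
```

Request:
apply_moves([
  {"x": 0, "y": 0, "z": -4, "spin": 0},
  {"x": 0, "y": 0, "z": -4, "spin": 0},
  {"x": 0, "y": 0, "z": -3, "spin": 0},
])

```text
time_s: 12.2
position: [0.4647, 0.3794, 0.0242]
tcp_rot: [[-0.731, 0.002, -0.682], [0.679, 0.097, -0.727], [0.065, -0.995, -0.072]]
force: [-6.3, -6.0, 32.6]
opening: 0.005
```

```bash
python3 meas.py; python3 - <<'E'
from h import *
s=read_state();print(s["position"],s["force"])
w=imaging.capture("scene"); cv2.imwrite("pics/s11.png",cv2.resize(w[240:290,370:430,::-1],(720,600),interpolation=cv2.INTER_CUBIC))
s=read_state();print(s["position"],s["force"])
E
```

```text
orange 40 [263.2  174.92] [0.6062 0.0951] 0.119 47.96 to go -1.36
[0.46471206 0.37938649 0.02437811] [-5.34616871 -3.62102501 25.36801418]
[0.46469207 0.37938437 0.02441121] [-4.04683348 -4.56546301 25.00152461]
```

View pics/s11.png

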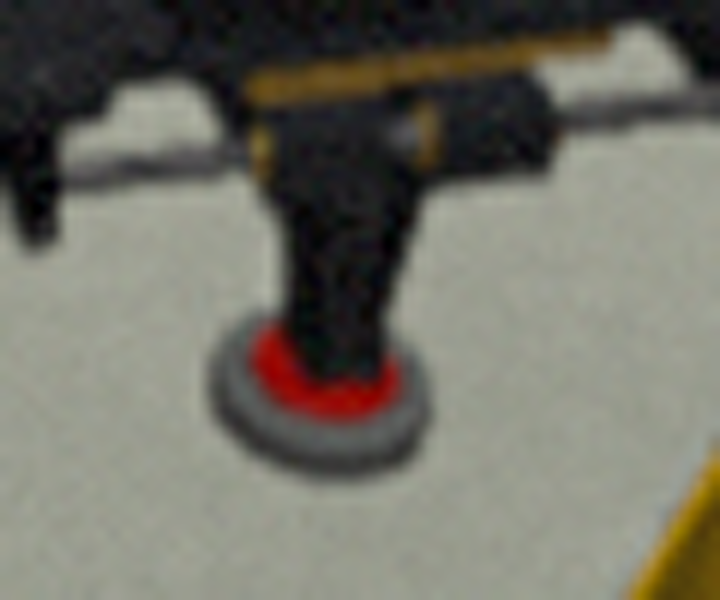

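The button is flush with its housing and the fingers are wholly on the red disc: it is fully pressed. Next I lift clear.

Request:
apply_moves([
  {"x": 0, "y": 0, "z": 15, "spin": 0},
  {"x": 0, "y": 0, "z": 25, "spin": 0},
  {"x": 0, "y": 0, "z": 30, "spin": 0},
  {"x": 0, "y": 0, "z": 40, "spin": 0},
  {"x": 0, "y": 0, "z": 40, "spin": 0},
  {"x": 0, "y": 0, "z": 0, "spin": 0},
  {"x": 0, "y": 0, "z": 0, "spin": 0},
])

```text
time_s: 13.0
position: [0.4635, 0.3786, 0.1793]
tcp_rot: [[-0.731, 0.002, -0.683], [0.68, 0.097, -0.727], [0.065, -0.995, -0.072]]
force: [0.2, -0.0, -0.2]
opening: 0.002
```

```bash
python3 meas.py; python3 - <<'E'
from h import *
s=read_state();print(s["position"],s["force"],s["time_s"],np.abs(s["qvel"]).max())
w=imaging.capture("scene"); cv2.imwrite("pics/s12.png",cv2.resize(w[160:300,225:425,::-1],(800,560),interpolation=cv2.INTER_CUBIC))
E
```

```text
orange 40 [263.2  174.92] [0.6062 0.0951] 0.119 47.96 to go -1.36
[0.46395243 0.37888304 0.179313  ] [-0.4400202   0.02853551  0.52468077] 13.05 1.417700393500841
```

View pics/s12.png

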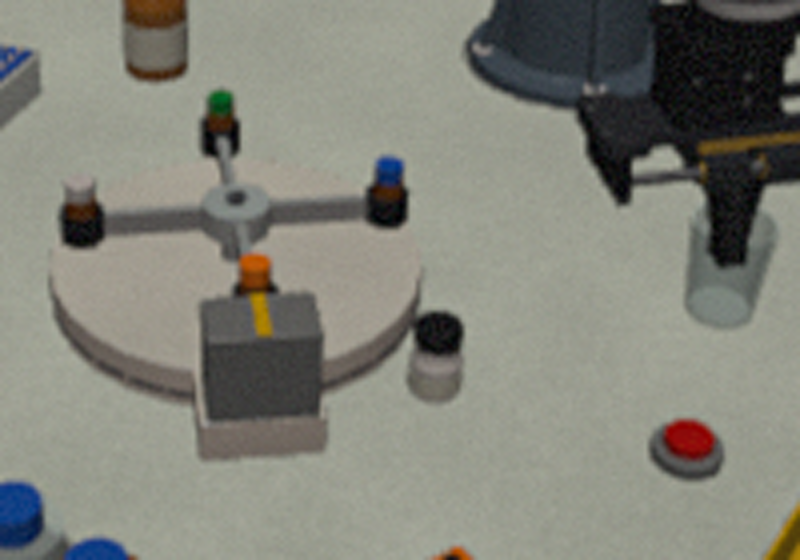

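```bash
python3 -c "
from rig import job
print(job.hand_in())"
```

```text
the job is handed in; nothing more can be done
None
```

I turned the carousel about 147° by the green vial's spoke, with the open fingers straddling it, until the orange vial stood at the reader's window. I then pressed the red button fully down with the closed fingers, lifted clear, and handed the job in at about 13 s of the 54 s allowed.

**Orange vial:** The two cameras disagree slightly on its position, but both are well inside the 10 mm limit. The top camera put it 1.4° (about 3 mm) past the yellow line, and the scene camera within about 1 mm of it. Its reading did not change after I let go of the spoke, during the press or after lifting.

**Start button:** The reaction force reached about 32 N, and the picture showed the button flush with its housing. After lifting it was back up.

**At the end:** All four vials were seated in their cups. I saw no bystander moved, though I judged that from the pictures and did not measure each one. The arm stood clear at z = 0.18 m with about zero force.

**What went less well:**
- The tool tilted about 6° over the run, because the moves offered no way to correct it.
- Midway through the turn the spoke wedged between the fingers with about 9 N, so I opened them wider and realigned.

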